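Lock the sample jars in their carrier with the retaining bar

ROBOT

A 6-joint arm with a two-finger parallel gripper is mounted at the origin on a cart in front of the work surface, level with it; the furniture and walls round the work are solid. World frame = base frame: x ahead of the robot, y to its left, z up, the work surface at z = 0. Lengths are in m, angles in degrees, forces in N, time in s.
With the tool pointing down it reaches from about 0.25 to 0.725 m from the base axis. Payload 9.7 kg.
Tool frame: the origin (TCP) lies between the finger pads; the fingertips stand bot.tcp_to_tips ahead of it and the grasp point (between the pads) lies 2 mm behind it (bot.tcp_to_tips is the distance from the TCP to the fingertips, in m); z points along the fingers, y is the line along which they close (so a half turn about z gives the same grasp; the last joint's range is limited). The gripper opens to 85 mm and grips with 20 to 120 N. Pads are 22 mm wide; open, the fingers measure 114 mm over their backs; the gripper's body (76 mm by 85 mm) begins 54 mm behind the grasp point. The pads swing forward as they close: fully open they stand 13 mm farther back than shut.
Start: joints at [-69.729, 4.979, 10.078, 95.1, 0, 90], TCP at [0.191, -0.516, 0.248] pointing down, gripper open.
Joint ranges: [-179.16, 179.16], [-48.56, 103.87], [-65.8, 70.77], [-126.05, 130.52], [-82.76, 87.17], [-180, 180]. Speed limits (degrees/s): [127.2, 127.2, 147.25, 180, 180, 180].

INTERFACE

Orientations are given as [roll, pitch, yaw] about the fixed x, y, z axes, in that order (R = Rz(yaw) Ry(pitch) Rx(roll)).
In Python, from workcell import sensors, camera, camera_params, bot gives the robot as it stands.
- The arm moves only by the tool apply_moves, never from a script. Its argument "motion" is a list of rows, each an object with "jaw": the opening, from -1 (shut) to 1 (fully open); "xyz": the shift along the tool's x, y, z in mm, a list of three; "twist": the turn about the tool's z in rad. A call has 1 to 5 rows; each row is the pose to reach, as a shift and turn from the pose commanded when the call began, along the tool's axes at that moment; what a row does not reach only later rows make up. A row lasts 1/8 s, in which the tool goes at most 62.5 mm and 10.7 degrees, less where a joint would pass 70% of its speed; a pose out of reach is approached as far as the arm can. A call with a gripper value outside its range is refused whole. The fingers move at their own pace and stop on an object; "grip_force" is the grip in N (left out, the last holds). Time passes only in rows, so rows that repeat a pose let the fingers close. It gives the time, the measured TCP pose, the force, the opening and the grip force at its end, in the units of the state.
- sensors.get_obs(): the state, without advancing time (a new reading comes with each control period).
- camera(name): name is "scene" or "top"; returns (picture, depth): 480x640x3 uint8, red, green, blue; 480x640 float32, m along the optical axis (not along the pixel's ray), 0 where there is no reading.
- camera_params(name): a dict with "mtx" (3x3 intrinsics, pixels), "rvec" (rotation vector, rad) and "tvec" (3), from world to camera coordinates, as OpenCV has them. Camera axes: x right, y down, z forward; pixel columns grow to the right and rows downward; lengths in m; the calibration is good to about 2 mm. A picture is of the moment at which its call begins. camera_params takes no time and is no camera call.
- bot.job_done(): hands the job in; it is judged then, once.
The state is a dict: "time": time; "q": joint angles; "qd": joint speeds; "joint_efforts": joint torques, N m; "ee_pos": TCP position; "tcp_rot": TCP orientation; "wrist_force": force on the tool from outside, world axes, zero at the start; "torque": the same for the moment, N m; "opening": finger opening in m; "grasp_force": force on a finger pad.
Only numpy, scipy, OpenCV 4.12 (cv2) and the standard library are available. Lean on these libraries where they do the work, as an engineer would, in place of code of your own. Each camera call takes 0.05 s, during which the arm holds its last target. There are 200 camera calls.

TASK

Make the jar carrier ready for transport: lay the retaining bar that is long enough to span it over the two jars, with its ends seated down in the two end saddles, setting it down gently instead of dropping it. Then turn both end catches fully inward over the bar's ends, so that they lie in line with the bar. Leave the jars standing in their cells and the shorter bar where it lies.

Things in the scene. Friction and masses are not known exactly. Their poses are not given: they have to be found in the camera images.
- carrier: fixed jar carrier on the desk, base 66 x 240 mm (x, y); origin at the centre of its underside, +y its left end, -x its front. Two jars stand in its middle. Saddle blocks at y = +-75 mm, 20 mm long, each with an open-topped groove along y, 26 mm wide, floor at 78 mm, flared lips to 87 mm. Catch posts at y = +-102 mm, 87 mm high, inner faces at +-92 mm
- carrier_seat (a point): point on the carrier midway between the two saddles at the height of the groove floors, 78 mm above the desk (carrier's axes): the origin of the properly seated bar lies here, the bar's y along this y
- long_bar: the longer retaining bar: flat steel bar 174 mm long (along its y), 20 mm wide (x), 8 mm thick, with an upright black grip block in the middle of its top, 14 mm thick (x), 40 mm long (y), rising from 8 to 34 mm above the underside; origin at the centre of the underside; the same either way round; reaches both saddles, with 5 mm to spare at each end before the catch posts
- short_bar: the shorter, wrong retaining bar: flat steel bar 118 mm long (along its y), 20 mm wide (x), 8 mm thick, with an upright black grip block in the middle of its top, 14 mm thick (x), 40 mm long (y), rising from 8 to 34 mm above the underside; origin at the centre of the underside; the same either way round; too short to reach both saddles; must stay where it lies
- catch_left_wing (a point): centre of the upright black wing of the left (+y) catch, on its vertical pivot axis; wing 30 mm long (y), 9 mm thick (x), 93 to 117 mm above the desk, in line with the flat steel tongue under it (12 mm wide, tip 32 mm from the pivot, 88 to 93 mm above the desk), which points to this point's -y
- catch_right_wing (a point): centre of the upright black wing of the right (-y) catch, on its vertical pivot axis; wing 30 mm long (y), 9 mm thick (x), 93 to 117 mm above the desk, in line with the flat steel tongue under it (12 mm wide, tip 32 mm from the pivot, 88 to 93 mm above the desk), which points to this point's +y
- catch_left (a joint): angle of the left catch: 0 = shut, tongue pointing inward along the carrier's length, over the end of a seated bar; 1.57 = fully open, tongue square to the carrier and pointing to its front (-x of the carrier); shutting turns it anticlockwise seen from above; it stays where it is left
- catch_right (a joint): angle of the right catch: 0 = shut, tongue pointing inward along the carrier's length, over the end of a seated bar; 1.57 = fully open, tongue square to the carrier and pointing to its front (-x of the carrier); shutting turns it clockwise seen from above; it stays where it is left
- jar_left: screw-cap sample jar standing in the left (+y) cell of the carrier, 48 mm across, 67 mm high; origin at the centre of its underside, 8 mm above the desk
- jar_right: screw-cap sample jar standing in the right (-y) cell of the carrier, 48 mm across, 67 mm high; origin at the centre of its underside, 8 mm above the desk
Mind the look-alikes: they are no part of the job. What is shaped like the jar_right but green or yellow is not meant.

How it is judged:
By the outcome, as a careful person would: the job done as asked, in the order asked, and still so for the second after the job is handed in, with the robot touching nothing.
It also fails if it takes over 54 s, if anything falls off the work surface, if the arm or the gripper's body presses on something with over 40 N, if the wrist force passes 120 N, or if a joint passes its speed limit or range.

## Working session

There is one attempt and no reset: what is moved stays moved. The work goes in short steps, Python scripts to look and compute and a tool call to move; the robot and the scene stay as the last step left them, time stands still between calls to the robot, and variables do not carry over. Pictures are saved under pics/ and viewed, at most 10 in all, crops included, and the job is handed in when it is done.

Besides the shell and the picture viewer there is one more tool, called as name(argument=value, ...) on one line, values as JSON. apply_moves: Moves the arm, as the interface text tells. Its arguments: {"type":"object","properties":{"motion":{"type":"array","items":{"type":"object","properties":{"jaw":{"type":"number"},"xyz":{"type":"array","items":{"type":"number"}},"twist":{"type":"number"}}}},"grip_force":{"type":"number"}},"required":["motion"]}

```bash
mkdir -p pics; ls
cat > h.py <<'E'
import numpy as np, cv2
from workcell import sensors, camera, camera_params, bot
def cloud(name):
    im,d=camera(name); p=camera_params(name)
    R=cv2.Rodrigues(np.array(p["rvec"],float))[0]; t=np.array(p["tvec"],float).ravel(); K=np.array(p["mtx"])
    v,u=np.mgrid[:480,:640]
    c=np.stack([(u-K[0,2])/K[0,0]*d,(v-K[1,2])/K[1,1]*d,d],-1)
    w=(c-t)@R; w[d==0]=np.nan
    return im,w
E
python3 - <<'E'
from h import *
for n in("scene","top"):
    im,w=cloud(n); cv2.imwrite(f"pics/{n}0.png",im[...,::-1]); np.savez(f"{n}0.npz",im=im,w=w)
o=sensors.get_obs(); print(o, bot.tcp_to_tips)
E
```

```text
pics
{'time': 0.1, 'q': array([-6.97277299e+01,  5.00892412e+00,  1.00396307e+01,  9.51002433e+01,
       -1.64047442e-03,  8.99996721e+01]), 'qd': array([ 0.00200684, -0.12737692,  0.11497845,  0.01651896, -0.05089065,
       -0.00144775]), 'joint_efforts': array([ 9.56021977e-04, -5.21561515e+01,  4.65653086e+01,  1.59419066e-02,
        3.07341838e-05, -1.29046410e-05]), 'ee_pos': array([ 0.19049358, -0.51576016,  0.2476503 ]), 'tcp_rot': array([-1.79930463e+02,  1.64007528e-03,  2.02726000e+01]), 'wrist_force': array([-0.50887578, -0.65168155, -0.09685788]), 'torque': array([0.00252842, 0.03354639, 0.01389265]), 'grasp_force': 0.0, 'opening': 0.08534898245428574} 0.017
```

View pics/scene0.png

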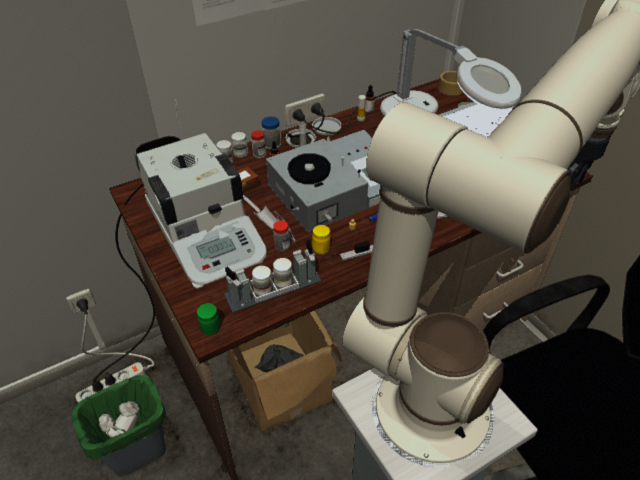

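View pics/top0.png

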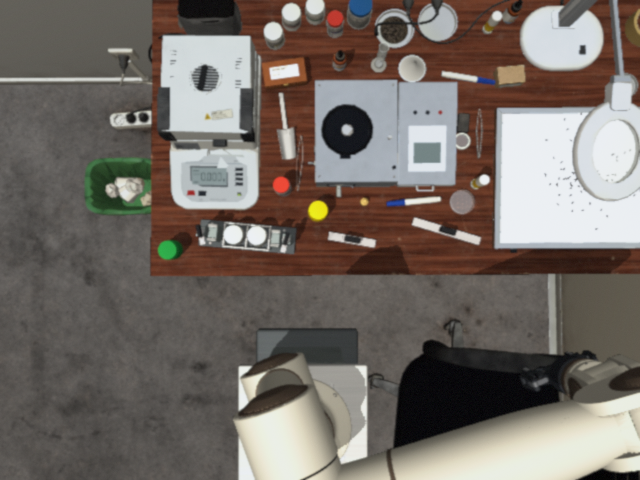

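The scene view shows the carrier (about 275,280) beside the decoy jars. In the top view the carrier is at (247,236), the long bar at (446,231) and the short bar at (352,240). The image's up is +x and its left is +y.

Run:
```python
from h import *
z=np.load("top0.npz"); im,w=z["im"],z["w"]
def rect(m,name):
    p=w[m][:, :2].astype(np.float32); c,s,a=cv2.minAreaRect(p); print(name,len(p),np.round(c,4),np.round(s,4),round(a,2),"zmed",np.round(np.nanmedian(w[m][:,2]),4))
v,u=np.mgrid[:480,:640]
def box(a,b,c,d): return (u>=a)&(u<=b)&(v>=c)&(v<=d)
L=box(405,488,212,250); S=box(322,382,228,250); C=box(190,302,214,258)
g=im.astype(int).mean(-1); Z=w[...,2]
for n,b in(("long",L),("short",S)):
    rect(b&(Z>0.005)&(Z<.05),n); rect(b&(Z>0.02),n+" grip"); rect(b&(im[...,2]>110),n+" bright")
    m=b&(im[...,2]>110); x=w[m][:,:2]; mu=x.mean(0); e,V=np.linalg.eigh(np.cov((x-mu).T)); print(mu, np.degrees(np.arctan2(V[1,1],V[0,1])))
rect(C&(Z>.003)&(Z<.2),"carrier"); rect(C&(Z>.003)&(Z<.02),"base"); rect(C&(Z>.09),"wings")
for a,b in((190,222),(275,302)):
    m=C&(Z>.083)&(u>=a)&(u<=b); rect(m,"post"); print(np.round(np.c_[u[m],v[m],w[m]*1000],0).astype(int).tolist())
cv2.imwrite("pics/c1.png",cv2.resize(im[205:265,185:305,::-1],None,fx=6.5,fy=6.5,interpolation=cv2.INTER_CUBIC))
s=np.load("scene0.npz")["im"][240:320,215:335,::-1]
cv2.imwrite("pics/c2.png",cv2.resize(s,None,fx=6.5,fy=6.5,interpolation=cv2.INTER_CUBIC))
```

```text
long 549 [ 0.4812 -0.3583] [0.0948 0.2002] 0.03 zmed 0.0081
long grip 103 [ 0.4825 -0.3579] [0.0403 0.0146] 73.83 zmed 0.0326
long bright 522 [ 0.5042 -0.3657] [0.1773 0.0657] 73.18 zmed 0.0066
[nan nan] nan
short 348 [ 0.4628 -0.1235] [0.1493 0.0499] 89.65 zmed 0.0097
short grip 93 [ 0.4621 -0.1218] [0.0397 0.0139] 79.62 zmed 0.032
short bright 301 [ 0.462  -0.1227] [0.119  0.0205] 80.32 zmed 0.0073
[nan nan] nan
carrier 2771 [0.4718 0.1411] [0.2804 0.11  ] 89.7 zmed 0.0269
base 1181 [0.4718 0.1411] [0.2804 0.11  ] 89.7 zmed 0.0066
wings 215 [0.4642 0.1384] [0.2221 0.0493] 84.19 zmed 0.1057
post 182 [0.4733 0.2251] [0.0495 0.0477] 90.0 zmed 0.0927
[[197, 224, 495, 241, 119], [198, 224, 495, 239, 115], [208, 224, 497, 222, 85], [209, 224, 497, 219, 88], [210, 224, 497, 216, 88], [211, 224, 497, 214, 88], [212, 224, 497, 212, 84], [213, 224, 497, 210, 84], [214, 224, 497, 207, 88], [215, 224, 497, 205, 83], [195, 225, 493, 247, 114], [196, 225, 493, 244, 113], [197, 225, 493, 241, 118], [198, 225, 493, 239, 116], [199, 225, 493, 238, 109], [200, 225, 494, 239, 94], [208, 225, 495, 221
[... 7338 characters left out ...]
[282, 247, 442, 46, 88], [283, 247, 442, 44, 94], [284, 247, 441, 41, 94], [285, 247, 441, 39, 97], [286, 247, 442, 37, 91], [281, 248, 439, 48, 93], [282, 248, 439, 46, 95], [283, 248, 439, 44, 87], [284, 248, 439, 41, 94], [285, 248, 439, 39, 94], [281, 249, 437, 48, 95], [282, 249, 437, 46, 92], [283, 249, 437, 43, 100], [284, 249, 437, 42, 89], [285, 249, 437, 39, 95], [280, 250, 435, 51, 89], [281, 250, 435, 49, 87], [282, 250, 434, 46, 95], [283, 250, 434, 44, 92], [284, 250, 434, 41, 95], [285, 250, 434, 39, 93], [280, 251, 432, 50, 98], [281, 251, 432, 48, 95], [282, 251, 432, 46, 93], [283, 251, 432, 44, 93], [284, 251, 432, 41, 94], [283, 252, 430, 44, 92], [284, 252, 430, 41, 94]]
```

View pics/c1.png

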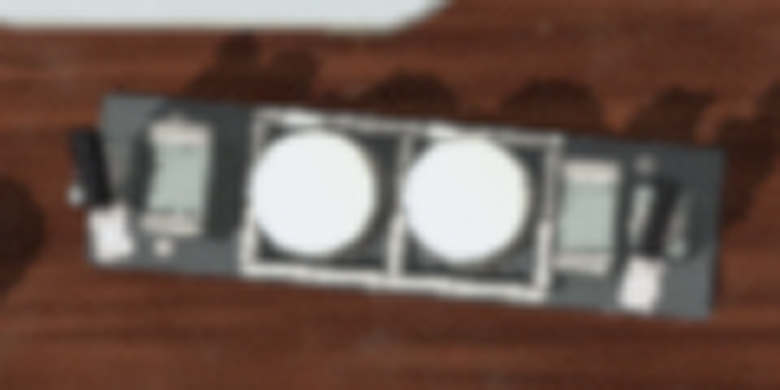

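View pics/c2.png

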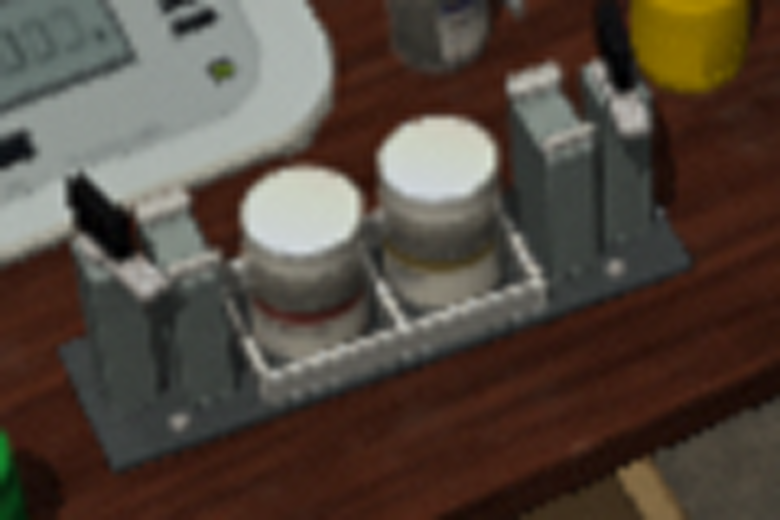

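Both catches stand open, with their tongues to the front. In the top crop the left wing is at about (90,170) and the right at (655,215), with the saddles at (180,175) and (588,215). Next I'll fit poses precisely.

```bash
cat >> h.py <<'E'
def proj(name,u,v,z):
    p=camera_params(name); R=cv2.Rodrigues(np.array(p["rvec"],float))[0]; t=np.array(p["tvec"],float).ravel(); K=np.array(p["mtx"])
    o=-R.T@t; d=(np.linalg.inv(K)@np.stack([u,v,np.ones_like(u)]).astype(float)).T@R
    return o+d*((z-o[2])/d[:,2])[:,None]
def rectuv(name,m,z,lab):
    v,u=np.nonzero(m); p=proj(name,u,v,z)[:,:2]
    c,s,a=cv2.minAreaRect((p*1000).astype(np.float32)); mu=p.mean(0)*1000; e,V=np.linalg.eigh(np.cov(((p*1000)-mu).T))
    print(lab,len(u),"rect",np.round(c,1),np.round(s,1),round(a,1),"mean",np.round(mu,1),"pca ang",round(np.degrees(np.arctan2(V[1,1],V[0,1]))%180,1),"len",np.round(np.sqrt(12*e[::-1]),1)); return mu
E
python3 - <<'E'
from h import *
for n in("top","scene"):
    z=np.load(n+"0.npz"); im,w=z["im"].astype(int),z["w"]; X,Y,Z=np.moveaxis(w,-1,0)
    def near(x,y,r): return np.hypot(X-x,Y-y)<r
    if n=="top":
        for nm,x,y in(("long",.482,-.358),("short",.462,-.1225)):
            b=near(x,y,.1); rectuv(n,b&(Z>.022),.034,nm+" grip")
            m=b&((im[...,2]>100)&(im[...,2]>im[...,0]-25)|(Z>.022))
            k,l,st,_=cv2.connectedComponentsWithStats(m.astype(np.uint8)); i=1+st[1:,4].argmax(); rectuv(n,l==i,.01,nm+" bar")
    mu=[]
    for nm,x,y in(("saddleL",.475,.213),("saddleR",.463,.063)):
        m=near(x,y,.035)&(Z>.07)&(Z<.1)&(im.min(-1)>100)&(abs(Y-y)<.016); mu.append(rectuv(n,m,.08,nm))
    d=mu[0]-mu[1]; print("mid",(mu[0]+mu[1])/2,"dist",np.hypot(*d),"ang",np.degrees(np.arctan2(d[1],d[0])))
    mu=[]
    for nm,x,y in(("jarL",.475,.165),("jarR",.463,.11)):
        m=near(x,y,.04)&(Z>.06)&(im.min(-1)>190); m=cv2.morphologyEx(m.astype(np.uint8),cv2.MORPH_OPEN,np.ones((5,5)))>0
        k,l,st,_=cv2.connectedComponentsWithStats(m.astype(np.uint8)); i=1+st[1:,4].argmax(); mu.append(rectuv(n,(l==i),.075,nm))
    mu=[]
    for nm,x,y in(("wingL",.48,.240),("wingR",.461,.036)):
        m=near(x,y,.035)&(Z>.085)&(im.max(-1)<75); mu.append(rectuv(n,m&(Z>.108),.116,nm))
        rectuv(n,near(x-.02,y,.035)&(abs(Z-.093)<.012)&(im.min(-1)>150)&(abs(Y-y)<.02),.093,nm+" tongue")
E
```

```text
long grip 101 rect [ 482.1 -356.2] [41.  14.8] 72.9 mean [ 482.2 -356.2] pca ang 73.8 len [40.8 14.9]
long bar 630 rect [ 482.1 -357.6] [176.   22.7] 72.9 mean [ 482.  -357.5] pca ang 72.9 len [177.1  22.4]
short grip 182 rect [513.  -92.7] [113.7 104.4] 79.8 mean [493.4 -90.7] pca ang 51.9 len [159.4  73.2]
short bar 408 rect [ 462.  -122.2] [118.9  22.7] 79.9 mean [ 461.5 -121.8] pca ang 79.9 len [121.2  21.7]
saddleL 146 rect [478.3 212.6] [22.2 39. ] 86.1 mean [478.3 212.7] pca ang 173.9 len [40.7 20.9]
saddleR 155 rect [457.4  62.1] [26.1 49.9] 89.8 mean [462.2  63. ] pca ang 4.5 len [44.2 22.9]
mid [470.24753729 137.85256497] dist 150.55401784461472 ang 83.83769705211678
jarL 246 rect [472.4 164.9] [40.6 40.5] 0.0 mean [472.  165.7] pca ang 49.1 len [39.2 34.9]
jarR 250 rect [472.1 108.9] [38.2 40.5] 89.7 mean [471.  108.7] pca ang 13.2 len [38.1 35.9]
wingL 49 rect [480.6 239. ] [28.7  9.5] 12.7 mean [481.2 239. ] pca ang 15.4 len [30.6  9.3]
wingL tongue 40 rect [458.9 230. ] [16.  21.6] 14.2 mean [458.1 233.9] pca ang 122.3 len [18.5 15.7]
wingR 36 rect [462.3  35.7] [ 8.2 2
[... 304 characters left out ...]
mean [464.3  62. ] pca ang 172.6 len [46.8 21.5]
mid [471.91623588 136.97711532] dist 150.79984107951302 ang 84.1820651349922
jarL 125 rect [469.9 164.6] [34.9 29.3] 59.3 mean [470.  165.9] pca ang 44.2 len [33.5 29.1]
jarR 110 rect [466.3 110.4] [32.7 26.7] 59.3 mean [466.1 111.1] pca ang 38.4 len [33.3 26.3]
wingL 44 rect [475.4 240.3] [32.1 11.9] 18.2 mean [474.6 239.8] pca ang 11.1 len [32.3 10.5]
wingL tongue 15 rect [468.6 230.1] [15.7 36.4] 86.6 mean [458.4 232.5] pca ang 159.2 len [31.1 14.5]
wingR 41 rect [456.7  37.5] [ 9.5 35.7] 73.6 mean [458.1  37.3] pca ang 161.9 len [35.6  9.8]
wingR tongue 14 rect [436.2  43.9] [ 9.9 10.1] 59.3 mean [436.7  42.3] pca ang 174.4 len [13.4  9.6]
```

apply_moves(motion=[{"xyz": [60,-9,20],"twist": -0.18,"jaw": 0.2},{"xyz": [120,-18,40],"twist": -0.36,"jaw": 0.2},{"xyz": [180,-27,60],"twist": -0.54,"jaw": 0.2},{"xyz": [240,-36,80],"twist": -0.72,"jaw": 0.2},{"xyz": [298,-45,90],"twist": -0.9,"jaw": 0.2}], grip_force=50)

```text
time: 0.72
ee_pos: [0.4535, -0.3702, 0.1573]
tcp_rot: [-179.9, -0.0, 72.2]
wrist_force: [0.1, -0.9, 0.6]
opening: 0.0515
grasp_force: 0.0
```

apply_moves(motion=[{"xyz": [21.5,22,30],"twist": -0.024,"jaw": 0.2},{"xyz": [21.5,22,75],"twist": -0.024,"jaw": 0.2},{"xyz": [21.5,22,105],"twist": -0.024,"jaw": 0.2},{"xyz": [21.5,22,128],"twist": -0.024,"jaw": 0.2},{"xyz": [21.5,22,128],"twist": -0.024,"jaw": 0.2}])

```text
time: 1.35
ee_pos: [0.4787, -0.3572, 0.0285]
tcp_rot: [-179.8, -0.1, 73.2]
wrist_force: [0.8, 0.2, 0.6]
opening: 0.051
grasp_force: 0.0
```

Run:
```python
from h import *
o=sensors.get_obs(); print(o["ee_pos"],o["tcp_rot"],o["wrist_force"],o["q"])
im,_=camera("top"); cv2.imwrite("pics/g.png",cv2.resize(im[190:270,390:510,::-1],None,fx=6,fy=6,interpolation=cv2.INTER_CUBIC))
```

```text
[ 0.47872441 -0.35715852  0.02850958] [-1.79769337e+02 -8.35576197e-02  7.32141253e+01] [0.8129902  0.2140906  0.62468684] [-3.67252031e+01  1.30816863e+01 -5.19180966e+00  7.19718344e+01
 -1.13414284e-04  7.00605037e+01]
```

View pics/g.png

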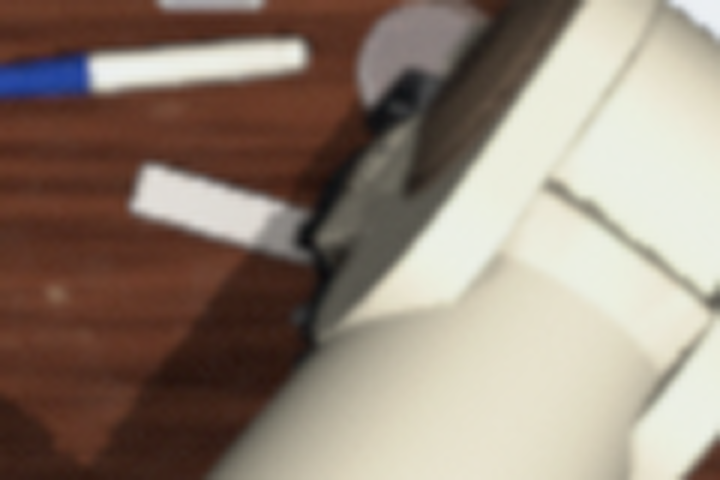

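The bar lies under the gripper, its left end visible at (215,205) in the crop. The gripper straddles the grip block without contact, so I'll close it.

apply_moves(motion=[{"xyz": [0,0,0],"jaw": 0.2},{"xyz": [0,0,0],"jaw": -1},{"xyz": [0,0,0],"jaw": -1},{"xyz": [0,0,0],"jaw": -1},{"xyz": [0,0,0],"jaw": -1}], grip_force=50)

```text
validation failed for argument at $.mo...
```

apply_moves(motion=[{"xyz": [0,0,0],"twist": 0,"jaw": 0.2},{"xyz": [0,0,0],"twist": 0,"jaw": -0.9},{"xyz": [0,0,0],"twist": 0,"jaw": -0.9},{"xyz": [0,0,0],"twist": 0,"jaw": -0.9},{"xyz": [0,0,0],"twist": 0,"jaw": -0.9}], grip_force=50)

```text
time: 2.02
ee_pos: [0.4804, -0.3584, 0.0316]
tcp_rot: [179.9, 0.0, 73.2]
wrist_force: [0.4, -0.4, 5.5]
opening: 0.013
grasp_force: 49.8
```

apply_moves(motion=[{"xyz": [0,0,-15],"twist": 0,"jaw": -0.9},{"xyz": [0,0,-45],"twist": 0,"jaw": -0.9},{"xyz": [0,0,-90],"twist": 0,"jaw": -0.9},{"xyz": [0,0,-135],"twist": 0,"jaw": -0.9},{"xyz": [0,0,-160],"twist": 0,"jaw": -0.9}])

```text
time: 2.65
ee_pos: [0.4802, -0.3583, 0.1942]
tcp_rot: [179.8, 0.1, 73.2]
wrist_force: [-0.1, 0.5, -0.9]
opening: 0.0129
grasp_force: 48.9
```

Run:
```python
from h import *
w=np.load("top0.npz")["w"].reshape(-1,3); w=w[~np.isnan(w).any(1)]
for y0 in np.arange(-.4,.32,.06):
  print(round(y0,2),[int(1000*np.percentile(q,98)) if len(q:=w[(w[:,1]>=y0)&(w[:,1]<y0+.06)&(w[:,0]>x0)&(w[:,0]<=x0+.04),2]) else -1 for x0 in np.arange(.36,.72,.04)])
o=sensors.get_obs(); print(o["ee_pos"],o["wrist_force"],o["torque"],o["opening"])
```

```text
-0.4 [5, 5, 35, 36, 12, 48, 57, 65, 70]
-0.34 [5, 6, 5, 22, 16, 50, 59, 66, 72]
-0.28 [5, 5, 5, 8, 19, 73, 107, 106, 107]
-0.22 [6, 5, 11, 6, 13, 107, 130, 110, 133]
-0.16 [6, 5, 36, 5, 25, 108, 110, 132, 134]
-0.1 [5, 6, 12, 65, 69, 107, 110, 131, 133]
-0.04 [5, 6, 5, 67, 70, 102, 107, 108, 107]
0.02 [5, 94, 118, 82, 5, 83, 81, 10, 14]
0.08 [5, 25, 79, 76, 50, 61, 73, 83, 208]
0.14 [6, 6, 79, 77, 53, 64, 75, 138, 206]
0.2 [5, 5, 116, 118, 52, 65, 74, 89, 207]
0.26 [6, 69, 69, 6, 51, 62, 73, 84, 208]
[ 0.48020899 -0.35830555  0.19415126] [-0.05943249  0.46976143 -0.91298195] [9.52489925e-05 4.29171882e-02 3.63298723e-02] 0.012941615836263298
```

apply_moves(motion=[{"xyz": [28,-9,0],"twist": -0.02,"jaw": -0.9},{"xyz": [78,-25,0],"twist": -0.05,"jaw": -0.9},{"xyz": [132,-43,0],"twist": -0.08,"jaw": -0.9},{"xyz": [186,-60,0],"twist": -0.11,"jaw": -0.9},{"xyz": [240,-77.5,0],"twist": -0.14,"jaw": -0.9}])

```text
time: 3.28
ee_pos: [0.4746, -0.1042, 0.1915]
tcp_rot: [180.0, -0.0, 81.3]
wrist_force: [0.9, 0.3, -1.0]
opening: 0.0129
grasp_force: 49.0
```

apply_moves(motion=[{"xyz": [56,-9.5,0],"twist": -0.02,"jaw": -0.9},{"xyz": [112,-19,0],"twist": -0.03,"jaw": -0.9},{"xyz": [165,-28,0],"twist": -0.04,"jaw": -0.9},{"xyz": [210,-36,0],"twist": -0.054,"jaw": -0.9},{"xyz": [236,-40.4,0],"twist": -0.054,"jaw": -0.9}])

```text
time: 3.9
ee_pos: [0.4705, 0.1355, 0.1914]
tcp_rot: [180.0, -0.0, 84.4]
wrist_force: [0.5, -0.3, -1.9]
opening: 0.0129
grasp_force: 49.0
```

apply_moves(motion=[{"xyz": [0,0,0],"twist": 0,"jaw": -0.9},{"xyz": [0,0,0],"twist": 0,"jaw": -0.9},{"xyz": [0,0,0],"twist": 0,"jaw": -0.9}])

```text
time: 4.28
ee_pos: [0.4711, 0.1326, 0.1909]
tcp_rot: [180.0, 0.0, 84.3]
wrist_force: [-0.3, -0.4, -0.5]
opening: 0.013
grasp_force: 49.0
```

Run:
```python
from h import *
im,w=cloud("top"); np.savez("t1.npz",im=im,w=w); im2,w2=cloud("scene"); np.savez("s1.npz",im=im2,w=w2)
a=cv2.resize(im[195:265,185:305,::-1],None,fx=5,fy=5,interpolation=cv2.INTER_CUBIC)
b=cv2.resize(im2[205:325,200:350,::-1],None,fx=4,fy=4,interpolation=cv2.INTER_CUBIC)[:245]
cv2.imwrite("pics/h.png",cv2.resize(im2[200:330,190:360,::-1],None,fx=4.5,fy=4.5,interpolation=cv2.INTER_CUBIC))
o=sensors.get_obs(); print(o["ee_pos"],o["tcp_rot"],o["q"],o["wrist_force"])
```

```text
[0.47119371 0.13266512 0.19086982] [1.79994463e+02 1.41022166e-03 8.42540709e+01] [ 1.57264534e+01 -4.09691718e+00 -5.41646031e+00  8.86758204e+01
 -3.33917791e-03  1.11472382e+02] [ 1.21454705e-03 -3.04091260e-01 -1.24023696e+00]
```

View pics/h.png

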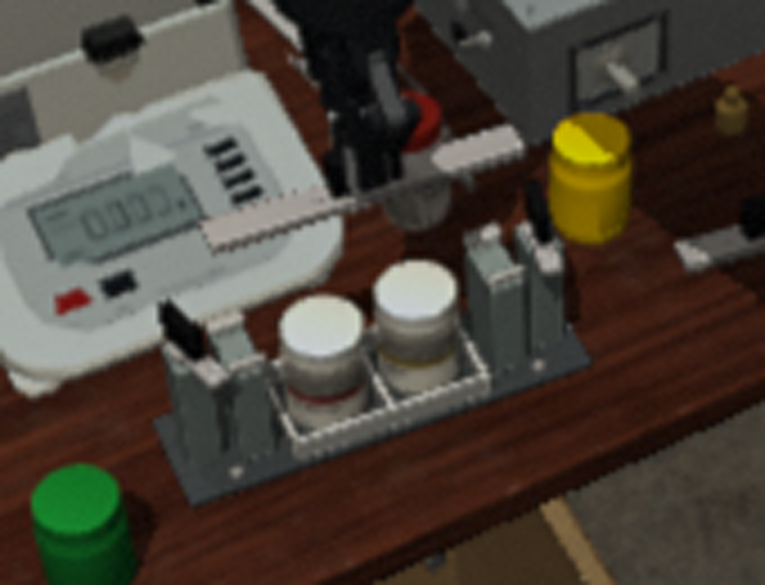

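The scene crop shows the bar held level above the jars, with its ends at (210,238) and (520,145) and the catches still open below. I'll check the bar's ends and the carrier in the same pictures.

Run:
```python
from h import *
for n,f in(("scene","s1"),("top","t1")):
    z=np.load(f+".npz"); im,w=z["im"].astype(int),z["w"]; X,Y,Z=np.moveaxis(w,-1,0)
    m=(np.abs(X-.471)<.06)&(np.abs(Y-.137)<.13)&(Z>.145)&(Z<.185)&(im.min(-1)>95)
    d=[]
    for nm,mm in(("L",m&(Y>.137)),("R",m&(Y<.137))):
        k,l,st,_=cv2.connectedComponentsWithStats(mm.astype(np.uint8)); i=1+st[1:,4].argmax(); print(n,nm,"z",np.median(Z[l==i]))
        v,u=np.nonzero(l==i); rectuv(n,l==i,.168,nm); p=proj(n,u,v,.168)*1000
        a=np.radians(84.3); s=p[:,:2]@[np.cos(a),np.sin(a)]; q=p[:,:2]@[np.sin(a),-np.cos(a)]; s0=np.array([471,137.4])@[np.cos(a),np.sin(a)]; q0=np.array([471,137.4])@[np.sin(a),-np.cos(a)]
        print("   along",np.percentile(s-s0,[1,99]).round(1),"perp mid",q.mean().round(1)-q0, "near end",np.mean(q[np.abs(s-s0)>70]).round(1)-q0)
```

```text
scene L z 0.16786522678432592
L 209 rect [473.1 180.5] [77.8 25. ] 85.0 mean [474.1 184.8] pca ang 84.0 len [71.8 22.3]
   along [ 8.4 81.7] perp mid -1.6246398369615918 near end -1.9246398369615463
scene R z 0.16792506215282754
R 122 rect [462.4  70.2] [47.9 20.7] 85.0 mean [462.4  69.5] pca ang 84.9 len [46.2 20.9]
   along [-90.9 -44.7] perp mid -1.8246398369615804 near end -1.8246398369615804Traceback (most recent call last):
  File "<stdin>", line 7, in <module>
ValueError: attempt to get argmax of an empty sequence
```

apply_moves(motion=[{"xyz": [3.7,0.4,15],"twist": 0,"jaw": -0.9},{"xyz": [3.7,0.4,35],"twist": 0,"jaw": -0.9},{"xyz": [3.7,0.4,52],"twist": 0,"jaw": -0.9},{"xyz": [3.7,0.4,60],"twist": 0,"jaw": -0.9},{"xyz": [3.7,0.4,64],"twist": 0,"jaw": -0.9}])

```text
time: 5.0
ee_pos: [0.4718, 0.137, 0.1263]
tcp_rot: [-180.0, 0.0, 84.3]
wrist_force: [0.0, 0.1, -0.8]
opening: 0.0129
grasp_force: 49.0
```

Run:
```python
from h import *
im,w=cloud("top"); im2,w2=cloud("scene")
o=sensors.get_obs(); print(o["ee_pos"],o["tcp_rot"],o["wrist_force"])
cv2.imwrite("pics/i.png",cv2.resize(im2[230:320,210:330,::-1],None,fx=6.5,fy=6.5,interpolation=cv2.INTER_CUBIC))
```

```text
[0.47187249 0.13708967 0.12666223] [-1.79997087e+02  1.91428830e-04  8.43251663e+01] [-0.61246774  0.3559983  -1.91696615]
```

View pics/i.png

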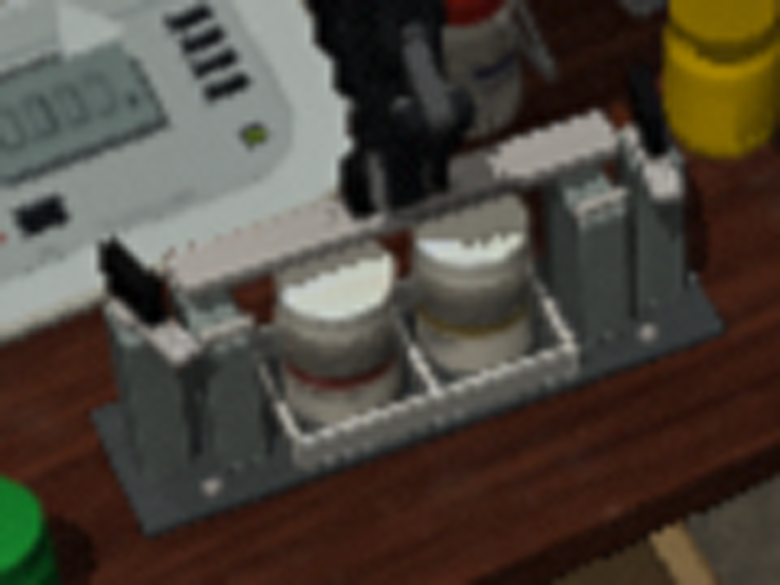

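The bar hovers about 17 mm above the seat, lined up with the saddles, left end at (180,265) and right end at (610,135), and free of both catches. Now I'll lower it slowly.

apply_moves(motion=[{"xyz": [-0.5,0,3],"twist": 0,"jaw": -0.9},{"xyz": [-0.5,0,6],"twist": 0,"jaw": -0.9},{"xyz": [-0.5,0,9],"twist": 0,"jaw": -0.9},{"xyz": [-0.5,0,11],"twist": 0,"jaw": -0.9},{"xyz": [-0.5,0,13],"twist": 0,"jaw": -0.9}])

```text
time: 5.72
ee_pos: [0.4718, 0.1366, 0.1136]
tcp_rot: [-180.0, -0.0, 84.3]
wrist_force: [-0.1, -1.0, -0.7]
opening: 0.0129
grasp_force: 49.0
```

apply_moves(motion=[{"xyz": [0,0,1],"twist": 0,"jaw": -0.9},{"xyz": [0,0,2],"twist": 0,"jaw": -0.9},{"xyz": [0,0,3],"twist": 0,"jaw": -0.9},{"xyz": [0,0,4],"twist": 0,"jaw": -0.9},{"xyz": [0,0,4],"twist": 0,"jaw": -0.9}])

```text
time: 6.35
ee_pos: [0.4718, 0.1366, 0.1097]
tcp_rot: [-180.0, 0.0, 84.3]
wrist_force: [0.0, -0.3, -1.7]
opening: 0.013
grasp_force: 49.0
```

apply_moves(motion=[{"xyz": [0,0,0.6],"twist": 0,"jaw": -0.9},{"xyz": [0,0,1.2],"twist": 0,"jaw": -0.9},{"xyz": [0,0,1.8],"twist": 0,"jaw": -0.9},{"xyz": [0,0,1.8],"twist": 0,"jaw": -0.9}])

```text
time: 6.85
ee_pos: [0.4719, 0.1366, 0.1095]
tcp_rot: [179.9, -0.0, 84.3]
wrist_force: [-5.0, -2.3, 11.8]
opening: 0.0129
grasp_force: 50.8
```

It made contact at TCP z = 109.5 mm, as expected for a seated bar (109.6 mm). I'll relax the push and open.

apply_moves(motion=[{"xyz": [0,0,-1],"twist": 0,"jaw": -0.9},{"xyz": [0,0,-1.2],"twist": 0,"jaw": -0.4},{"xyz": [0,0,-1.2],"twist": 0,"jaw": -0.2},{"xyz": [0,0,-1.2],"twist": 0,"jaw": -0.1},{"xyz": [0,0,-1.2],"twist": 0,"jaw": -0.1}])

```text
time: 7.48
ee_pos: [0.4718, 0.1366, 0.109]
tcp_rot: [-180.0, 0.0, 84.3]
wrist_force: [-0.0, -0.2, -0.1]
opening: 0.0381
grasp_force: 0.0
```

apply_moves(motion=[{"xyz": [0,0,-30],"twist": 0,"jaw": -0.1},{"xyz": [0,0,-65],"twist": 0,"jaw": -0.1},{"xyz": [-30,0,-80],"twist": -0.17,"jaw": -0.1},{"xyz": [-65,0,-80],"twist": -0.35,"jaw": -0.1},{"xyz": [-101,-0.8,-80],"twist": -0.53,"jaw": -0.1}])

```text
time: 8.1
ee_pos: [0.461, 0.0353, 0.1893]
tcp_rot: [180.0, 0.0, 115.1]
wrist_force: [0.9, -0.2, -0.2]
opening: 0.0385
grasp_force: 0.0
```

apply_moves(motion=[{"xyz": [0,0,0],"twist": -0.18,"jaw": -0.1},{"xyz": [0,0,0],"twist": -0.36,"jaw": -0.1},{"xyz": [0,0,0],"twist": -0.54,"jaw": -0.1},{"xyz": [0,0,0],"twist": -0.72,"jaw": -0.1},{"xyz": [0,0,0],"twist": -0.9,"jaw": -0.1}])

```text
time: 8.72
ee_pos: [0.4611, 0.0362, 0.1891]
tcp_rot: [180.0, -0.0, 166.6]
wrist_force: [-0.2, -0.8, 0.5]
opening: 0.0387
grasp_force: 0.0
```

Run:
```python
from h import *
im2,w2=cloud("scene"); np.savez("s2.npz",im=im2,w=w2); im,w=cloud("top"); np.savez("t2.npz",im=im,w=w)
o=sensors.get_obs(); print(o["ee_pos"],o["tcp_rot"],o["wrist_force"],o["q"])
cv2.imwrite("pics/j.png",cv2.resize(im2[230:320,210:330,::-1],None,fx=6.5,fy=6.5,interpolation=cv2.INTER_CUBIC))
im=im2.astype(int); X,Y,Z=np.moveaxis(w2,-1,0)
m=(np.abs(X-.471)<.05)&(np.abs(Y-.137)<.1)&(abs(Z-.086)<.012)&(im.min(-1)>110)
k,l,st,_=cv2.connectedComponentsWithStats(m.astype(np.uint8)); a=np.radians(84.3)
for i in range(1,k):
    if st[i,4]<40: continue
    v,u=np.nonzero(l==i); p=proj("scene",u,v,.086)[:,:2]*1000-[471,137.4]
    print(st[i,4],"z",np.median(Z[l==i]),"along",np.percentile(p@[np.cos(a),np.sin(a)],[1,99]).round(1),"perp",np.percentile(p@[np.sin(a),-np.cos(a)],[2,50,98]).round(1))
```

```text
[0.46103677 0.03616857 0.18911784] [-1.79999984e+02 -1.17415483e-03  1.66384801e+02] [-0.08443131 -0.98126491  0.40551895] [ 4.48549295e+00 -7.79560202e+00 -8.99856402e+00  8.87981589e+01
  3.49925572e-04  1.81006923e+01]
383 z 0.0868296442385674 along [-85.8  83.6] perp [-9.2  0.1 16.8]
41 z 0.07624324025998182 along [-43.5  -8. ] perp [-29.5 -21.5 -17.4]
48 z 0.07594740757413576 along [13.9 48.3] perp [-32.2 -23.1 -17. ]
```

View pics/j.png

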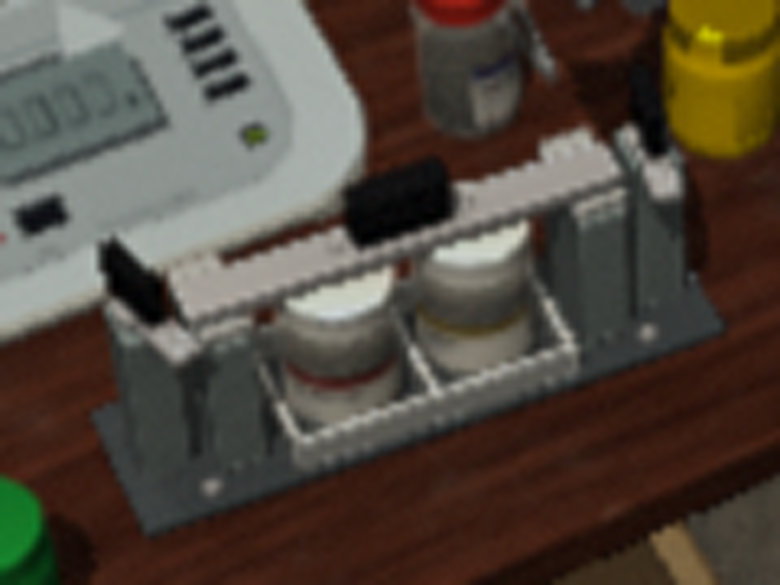

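The bar is seated in both saddles: top at z about 87 mm, ends at -86 and +84 mm along the carrier. The right wing at (648,110) lies under the gripper, so I'll descend onto it.

apply_moves(motion=[{"xyz": [0,0,25],"twist": 0,"jaw": -0.2},{"xyz": [0,0,50],"twist": 0,"jaw": -0.2},{"xyz": [0,0,66],"twist": 0,"jaw": -0.2},{"xyz": [0,0,73],"twist": 0,"jaw": -0.2},{"xyz": [0,0,73],"twist": 0,"jaw": -0.2}])

```text
time: 9.45
ee_pos: [0.4611, 0.0362, 0.1162]
tcp_rot: [-180.0, -0.0, 166.2]
wrist_force: [0.2, -0.1, 0.4]
opening: 0.034
grasp_force: 0.0
```

apply_moves(motion=[{"xyz": [0,0,0],"twist": 0,"jaw": -0.5},{"xyz": [0,0,0],"twist": 0,"jaw": -0.7},{"xyz": [0,0,0],"twist": 0,"jaw": -0.9},{"xyz": [0,0,0],"twist": 0,"jaw": -0.95},{"xyz": [0,0,0],"twist": 0,"jaw": -0.95}], grip_force=30)

```text
time: 10.07
ee_pos: [0.4613, 0.0353, 0.1169]
tcp_rot: [-179.9, 0.1, 166.2]
wrist_force: [-0.7, -5.5, 2.8]
opening: 0.0081
grasp_force: 31.4
```

apply_moves(motion=[{"xyz": [-0.2,-0.8,0],"twist": 0.12,"jaw": -0.95},{"xyz": [-0.2,-0.8,0],"twist": 0.26,"jaw": -0.95},{"xyz": [-0.2,-0.8,0],"twist": 0.4,"jaw": -0.95},{"xyz": [-0.2,-0.8,0],"twist": 0.54,"jaw": -0.95},{"xyz": [-0.2,-0.8,0],"twist": 0.68,"jaw": -0.95}])

```text
time: 10.7
ee_pos: [0.4612, 0.0349, 0.1169]
tcp_rot: [-180.0, 0.1, 127.0]
wrist_force: [-2.3, -3.6, 4.0]
opening: 0.0081
grasp_force: 31.4
```

Run:
```python
from h import *
o=sensors.get_obs(); print(o["ee_pos"],o["tcp_rot"],o["wrist_force"],o["torque"])
```

```text
[0.46116335 0.0348803  0.1169178 ] [-1.79997724e+02  7.66180140e-02  1.27007937e+02] [-2.33673546 -3.63591744  3.98672027] [-0.69194789  0.38303372  0.01040976]
```

apply_moves(motion=[{"xyz": [0,0,0],"twist": 0.16,"jaw": -0.95},{"xyz": [0,0,0],"twist": 0.32,"jaw": -0.95},{"xyz": [0,0,0],"twist": 0.48,"jaw": -0.95},{"xyz": [0,0,0],"twist": 0.62,"jaw": -0.95},{"xyz": [0,0,0],"twist": 0.74,"jaw": -0.95}])

```text
time: 11.32
ee_pos: [0.4608, 0.0347, 0.1169]
tcp_rot: [180.0, 0.1, 84.6]
wrist_force: [-4.6, -4.8, 5.5]
opening: 0.0083
grasp_force: 31.6
```

apply_moves(motion=[{"xyz": [0,0,0],"twist": 0.02,"jaw": -0.95},{"xyz": [0,0,0],"twist": 0.04,"jaw": -0.95},{"xyz": [0,0,0],"twist": 0.04,"jaw": -0.95}])

```text
time: 11.7
ee_pos: [0.4608, 0.0347, 0.1169]
tcp_rot: [180.0, 0.1, 82.6]
wrist_force: [-4.1, -5.0, 5.2]
opening: 0.0083
grasp_force: 34.4
```

Run:
```python
from h import *
o=sensors.get_obs(); print(o["ee_pos"],o["tcp_rot"],o["wrist_force"],o["torque"])
```

```text
[0.46077013 0.03469684 0.11693849] [1.79988716e+02 9.38363362e-02 8.26043904e+01] [-4.05315378 -5.04271518  5.19762447] [-1.02076422  0.86828391  0.52291855]
```

apply_moves(motion=[{"xyz": [0,0,0],"twist": 0,"jaw": -0.4},{"xyz": [0,0,0],"twist": 0,"jaw": -0.2},{"xyz": [0,0,0],"twist": 0,"jaw": -0.1},{"xyz": [0,0,-35],"twist": 0,"jaw": -0.1},{"xyz": [0,0,-75],"twist": 0,"jaw": -0.1}])

```text
time: 12.32
ee_pos: [0.4606, 0.0354, 0.1915]
tcp_rot: [-179.9, 0.0, 82.6]
wrist_force: [1.1, -0.5, 0.1]
opening: 0.0382
grasp_force: 0.0
```

apply_moves(motion=[{"xyz": [40,-1.3,0],"twist": -0.18,"jaw": -0.1},{"xyz": [85,-2.7,0],"twist": -0.36,"jaw": -0.1},{"xyz": [130,-4.1,0],"twist": -0.54,"jaw": -0.1},{"xyz": [172,-5.4,0],"twist": -0.72,"jaw": -0.1},{"xyz": [204,-6.5,0],"twist": -0.9,"jaw": -0.1}])

```text
time: 12.95
ee_pos: [0.4808, 0.2403, 0.191]
tcp_rot: [180.0, -0.0, 134.6]
wrist_force: [0.2, -0.2, -0.8]
opening: 0.0384
grasp_force: 0.0
```

apply_moves(motion=[{"xyz": [0,0,0],"twist": -0.18,"jaw": -0.1},{"xyz": [0,0,0],"twist": -0.36,"jaw": -0.1},{"xyz": [0,0,0],"twist": -0.54,"jaw": -0.1},{"xyz": [0,0,0],"twist": -0.72,"jaw": -0.1},{"xyz": [0,0,0],"twist": -0.9,"jaw": -0.1}])

```text
time: 13.58
ee_pos: [0.4808, 0.2386, 0.191]
tcp_rot: [180.0, -0.0, -173.9]
wrist_force: [0.0, -0.8, 0.7]
opening: 0.0386
grasp_force: 0.0
```

apply_moves(motion=[{"xyz": [0,0,0],"twist": -0.162,"jaw": -0.1},{"xyz": [0,0,0],"twist": -0.162,"jaw": -0.1},{"xyz": [0,0,0],"twist": -0.162,"jaw": -0.1}])

```text
time: 13.95
ee_pos: [0.4809, 0.2385, 0.1911]
tcp_rot: [180.0, -0.0, -165.2]
wrist_force: [-0.2, -0.6, 0.0]
opening: 0.0385
grasp_force: 0.0
```

Run:
```python
from h import *
im2,w2=cloud("scene"); o=sensors.get_obs(); print(o["ee_pos"],o["tcp_rot"],o["wrist_force"],o["q"])
cv2.imwrite("pics/k.png",cv2.resize(im2[230:320,210:330,::-1],None,fx=6.5,fy=6.5,interpolation=cv2.INTER_CUBIC))
im=im2.astype(int); X,Y,Z=np.moveaxis(w2,-1,0)
m=(np.hypot(X-.461,Y-.036)<.03)&(Z>.1)&(Z<.125)&(im.max(-1)<80); rectuv("scene",m,.11,"wingR")
m=(np.hypot(X-.481,Y-.238)<.03)&(Z>.1)&(Z<.125)&(im.max(-1)<80); rectuv("scene",m,.11,"wingL")
```

```text
[0.48086379 0.23849692 0.19111268] [ 1.79999552e+02 -1.46274138e-03 -1.65144446e+02] [ 0.0888549  -0.44211844 -0.52625466] [2.63799448e+01 2.35380083e+00 9.81738385e-01 8.86292813e+01
 7.31064476e-04 1.15243908e+01]
wingR 89 rect [458.3  36.4] [25.5 35.4] 4.4 mean [459.   36.8] pca ang 107.6 len [32.3 23. ]
wingL 67 rect [477.6 238.9] [40.5 16. ] 10.0 mean [477.2 239.4] pca ang 4.9 len [37.8 13.4]
```

View pics/k.png

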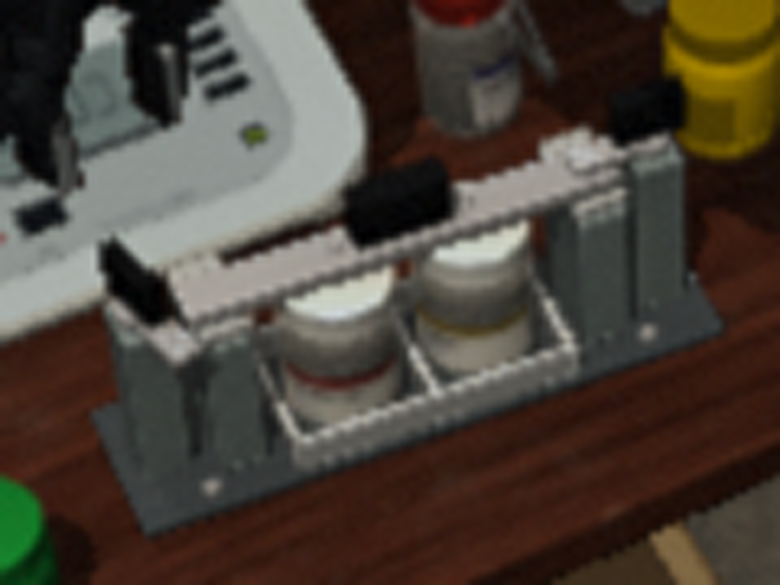

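The right catch now lies in line over the bar end at (590,145), and the left wing at (130,280) is still open with the gripper above it. Next I'll grip the left wing.

apply_moves(motion=[{"xyz": [0,0,25],"twist": 0,"jaw": -0.2},{"xyz": [0,0,50],"twist": 0,"jaw": -0.2},{"xyz": [0,0,67],"twist": 0,"jaw": -0.2},{"xyz": [0,0,75],"twist": 0,"jaw": -0.2},{"xyz": [0,0,75],"twist": 0,"jaw": -0.2}])

```text
time: 14.62
ee_pos: [0.4808, 0.2385, 0.1161]
tcp_rot: [-180.0, -0.0, -165.0]
wrist_force: [-1.0, 0.0, -0.5]
opening: 0.0338
grasp_force: 0.0
```

apply_moves(motion=[{"xyz": [0,0,0],"twist": 0,"jaw": -0.5},{"xyz": [0,0,0],"twist": 0,"jaw": -0.7},{"xyz": [0,0,0],"twist": 0,"jaw": -0.9},{"xyz": [0,0,0],"twist": 0,"jaw": -0.95},{"xyz": [0,0,0],"twist": 0,"jaw": -0.95}], grip_force=30)

```text
time: 15.25
ee_pos: [0.4812, 0.2386, 0.1169]
tcp_rot: [180.0, 0.1, -165.0]
wrist_force: [0.3, -0.3, 5.8]
opening: 0.0083
grasp_force: 31.8
```

apply_moves(motion=[{"xyz": [0,0,0],"twist": -0.12,"jaw": -0.95},{"xyz": [0,0,0],"twist": -0.26,"jaw": -0.95},{"xyz": [0,0,0],"twist": -0.4,"jaw": -0.95},{"xyz": [0,0,0],"twist": -0.54,"jaw": -0.95},{"xyz": [0,0,0],"twist": -0.68,"jaw": -0.95}])

```text
time: 15.88
ee_pos: [0.4809, 0.2391, 0.1169]
tcp_rot: [180.0, 0.1, -125.7]
wrist_force: [-1.9, 2.4, 5.1]
opening: 0.0085
grasp_force: 31.9
```

apply_moves(motion=[{"xyz": [0,0,0],"twist": -0.14,"jaw": -0.95},{"xyz": [0,0,0],"twist": -0.28,"jaw": -0.95},{"xyz": [0,0,0],"twist": -0.42,"jaw": -0.95},{"xyz": [0,0,0],"twist": -0.52,"jaw": -0.95},{"xyz": [0,0,0],"twist": -0.53,"jaw": -0.95}])

```text
time: 16.5
ee_pos: [0.4804, 0.2393, 0.1169]
tcp_rot: [180.0, 0.1, -95.5]
wrist_force: [-5.1, 3.4, 6.9]
opening: 0.0082
grasp_force: 32.1
```

apply_moves(motion=[{"xyz": [0,0,0],"twist": -0.02,"jaw": -0.95},{"xyz": [0,0,0],"twist": -0.04,"jaw": -0.95},{"xyz": [0,0,0],"twist": -0.04,"jaw": -0.95}])

```text
time: 16.88
ee_pos: [0.4804, 0.2392, 0.1169]
tcp_rot: [180.0, 0.1, -93.3]
wrist_force: [-3.4, 3.9, 7.4]
opening: 0.0085
grasp_force: 36.0
```

Run:
```python
from h import *
o=sensors.get_obs(); print(o["ee_pos"],o["tcp_rot"],o["wrist_force"],o["torque"])
```

```text
[0.48040809 0.23923612 0.11686919] [ 1.79963300e+02  1.11636976e-01 -9.33476257e+01] [-3.41944761  3.93429254  7.36780643] [ 0.65762739  0.99090138 -0.52898657]
```

The torque has reached the stop, with the catch past -95.7°. I'll release, retreat and check.

apply_moves(motion=[{"xyz": [0,0,0],"twist": 0,"jaw": -0.4},{"xyz": [0,0,0],"twist": 0,"jaw": -0.2},{"xyz": [0,0,0],"twist": 0,"jaw": -0.1},{"xyz": [0,0,-35],"twist": 0,"jaw": -0.1},{"xyz": [0,0,-80],"twist": 0,"jaw": -0.1}])

```text
time: 17.5
ee_pos: [0.4803, 0.2381, 0.196]
tcp_rot: [179.9, -0.1, -93.4]
wrist_force: [0.7, -0.1, 1.1]
opening: 0.0385
grasp_force: 0.0
```

apply_moves(motion=[{"xyz": [0,0,-50],"twist": 0,"jaw": -0.1},{"xyz": [0,0,-100],"twist": 0,"jaw": -0.1},{"xyz": [0,0,-110],"twist": 0,"jaw": -0.1},{"xyz": [0,0,-110],"twist": 0,"jaw": -0.1}])

```text
time: 18.0
ee_pos: [0.4811, 0.2386, 0.306]
tcp_rot: [-180.0, 0.0, -93.4]
wrist_force: [0.3, 0.4, -0.0]
opening: 0.038
grasp_force: 0.0
```

Run:
```python
from h import *
im2,w2=cloud("scene"); o=sensors.get_obs(); print(o["ee_pos"],o["wrist_force"],o["time"])
cv2.imwrite("pics/l.png",cv2.resize(im2[230:320,210:330,::-1],None,fx=6.5,fy=6.5,interpolation=cv2.INTER_CUBIC))
```

```text
[0.48088492 0.23845824 0.30497586] [ 0.4872986  -0.24480582  0.17901638] 18.05
```

View pics/l.png

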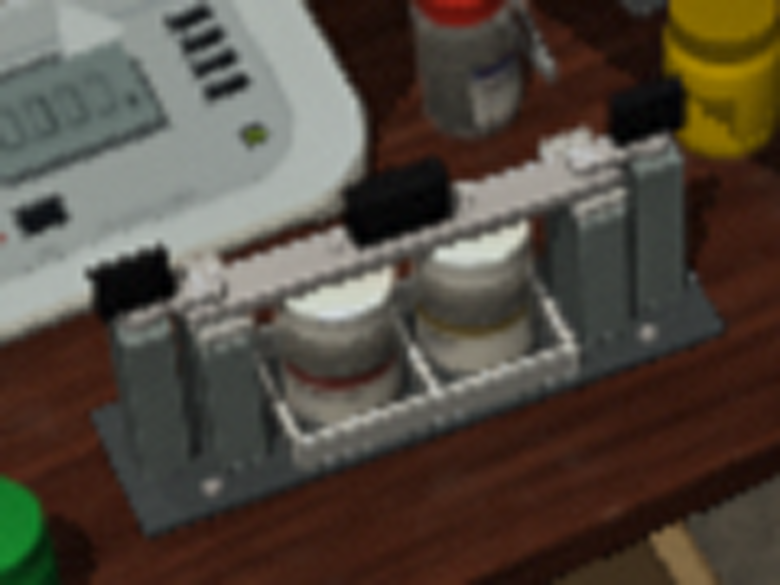

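Both catches, at (135,285) and (645,110), are in line over the seated bar's ends, and the jars are still in their cells.

```bash
python3 -c "
from workcell import bot
print(bot.job_done())"
```

```text
the job is handed in; nothing more can be done
None
```

The long bar is seated in both saddles over the jars, both catches are turned fully inward over its ends, the jars and the short bar were not disturbed, and the job was handed in at about 18 s.

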